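# Put a drug vial under suction with a large syringe and hold it

## Task

Take air off the drug vial before it is made up: open the stopcock between vial and syringe by turning its lever in line with the syringe, then draw the plunger straight back, without cocking it sideways, until the front edge of the black stopper is at the 30 ml mark. The suction pulls the plunger back in, so finish holding it still at that mark with the gripper. Leave the loose vials, the carton and the medicine cup where they are.

Things in the scene. Friction and masses are not known exactly. Their poses are not given: they have to be found in the camera images.
- cradle: fixed aluminium cradle (base plate 290 x 90 mm) holding in line a lying amber vial, a white stopcock and a clear 60 ml syringe 29 mm across. Origin on the work surface under the syringe axis, which is 60 mm up at y = 0; x points from vial to plunger, the way to pull; z up. Along x: vial -226 to -150, barrel -80 to 40, flange (54 wide, 32 high) 40 to 43, clamps (46 wide, top 77 mm) at -57 and 31
- tap (a joint): angle of the stopcock lever, rad: 0 = in line with the syringe, pointing to the plunger, fully open, against a stop; 1.57 = crosswise, pointing to the cradle's +y, shut. Starts at 1.15 to 1.5, opens clockwise seen from above, turns with about 0.03 N m and stays where it is left
- tap_axis (a point): point on the upright turning axis of the stopcock lever, at mid-height of the lever, 87 mm above the work surface, at x = -110 mm, y = 0 on the cradle
- lever (a point): point on the white stopcock lever 24 mm out from its turning axis, at its mid-height. The lever is a flat-sided bar 9 mm wide, from 80 to 95 mm above the work surface, reaching 36 mm out from the axis. Beneath it are only the stopcock's body, nozzle and barrel, at most 76 mm high
- stopper (a joint): how far the plunger is drawn out, m: 0 = fully in (0 ml), 0.0536 = 30 ml, 1.79 mm per ml, end of travel 0.100. Starts at 0.002 to 0.011. Seal friction 3 N; suction pulls it back with 220 N per m drawn, so drawing to 30 ml takes about 15 N, and let go there it slides back to about 14 mm
- plunger: white plunger rod of crossed ribs 21 mm wide with a round thumb rest at its end. Origin in the middle of the 14 mm long black stopper; x points along the rod, away from the vial. The rod can rock about the stopper up to 0.13 rad each way, springing back with 5 N m per rad
- thumb_rest (a point): centre of the thumb rest, the upright round disc (34 mm across, 5 mm thick along the rod, centre 60 mm above the work surface) at the plunger's end, at x = 60 mm plus the drawn length on the cradle. With the plunger fully in, the gap to the barrel's flange is 14 mm. Gripped from above by its rim it needs a firm grip of about 50 N
- mark_30ml (a point): point on the syringe axis at the 30 ml mark, x = -24.4 mm on the cradle. The printed scale has short black lines every 5 ml and long ones every 10 ml, 17.9 mm apart; the first long line, nearest the vial, is 0 ml, so 30 ml is the fourth. The stopper's front edge, its end towards the vial, reads the volume
- vial_a: loose amber vial, 42 mm across, 73 mm tall, origin at the centre of its underside; leave it alone
- vial_b: a second loose vial like it; leave it alone
- carton: loose white carton 80 x 50 x 35 mm, origin at the centre of its underside; leave it alone
- medicine_cup: loose small white medicine cup, 42 mm across, 36 mm tall, origin at the centre of its underside; leave it alone

How it is judged (in metres and radians):
On the way, in this order (a step that is already met when the one before it is completed fails the run):
1. the stopcock lever is turned in line with the syringe (value of joint tap below 0.2 rad), for 0.2 s.
2. the plunger is drawn to the 30 ml mark (value of joint stopper between 0.0491 and 0.0581 m), for 0.3 s.
At the end, for the whole second after the job is handed in: Lever in line with the syringe (within 0.2 rad); stopper front edge still and within 4.5 mm (2.5 ml) of the 30 ml mark, held by the fingers (over 5 N on the plunger), the rod within 0.07 rad of the barrel axis; the four loose things within 20 mm of where they stood (all of step 2 and value of joint tap below 0.2 rad and velocity of joint stopper between -0.005 and 0.005 m/s and angle between the x axis of plunger and the x axis of cradle, either way round below 0.07 rad and contact force between the fingers and plunger above 5 N and distance of each of vial_a, vial_b, carton, medicine_cup from where it was at the start of the episode below 0.02 m); the arm keeps its last pose, push and grip.
It fails at once if the plunger is cocked more than 4.5 degrees out of line with the barrel (angle between the x axis of plunger and the x axis of cradle, either way round above 0.08 rad).
It fails at once if a loose thing nearby is pushed more than 20 mm (distance of any of vial_a, vial_b, carton, medicine_cup from where it was at the start of the episode above 0.02 m).
It fails at once if a loose vial is tipped (angle between any of vial_a, vial_b's own z axis and vertical above 0.5 rad).
It also fails if it takes over 51 s, if anything falls off the work surface, if the arm or the gripper's body presses on something with over 40 N, if the wrist force passes 120 N, or if a joint passes its speed limit or range.

## Robot

A 6-joint arm with a two-finger parallel gripper is mounted at the origin on the work surface. World frame = base frame: x ahead of the robot, y to its left, z up, the work surface at z = 0. Lengths are in m, angles in degrees, forces in N, time in s.
With the tool pointing down it reaches from about 0.375 to 0.9 m from the base axis. Payload 3.1 kg.
Tool frame: the origin (TCP) lies at the very end of the fingers, on their centre line; the grasp point (between the pads) lies bot.grip_point_offset behind it (bot.grip_point_offset is the distance from the TCP to the grasp point, in m); z points along the fingers, y is the line along which they close (so a half turn about z gives the same grasp; the last joint's range is limited). The gripper opens to 87 mm and grips with 3 to 60 N. Pads are 19 mm wide; open, the fingers measure 117 mm over their backs; the gripper's body (75 mm by 190 mm) begins 51 mm behind the grasp point.
Start: joints at [65.403, 30.224, 82.088, -0, 67.689, -10.227], TCP at [0.155, 0.605, 0.194] pointing down, gripper open.
Joint ranges: [-176.69, 176.69], [-43.24, 126.21], [12.49, 139.97], [-82, 262], [0, 151.66], [-163.58, 163.58]. Speed limits (degrees/s): [159.86, 159.86, 180, 180, 180, 180].

## Interface

Orientations are given as a 3x3 rotation matrix whose columns are the frame's x, y, z axes.
In Python, from rig import bot, viewer, ticket gives the robot as it stands.
- The arm moves only by the tool servo_tool, never from a script. Its argument "targets" is a list of rows, each an object with "offset": the shift along the tool's x, y, z in m, a list of three; "dr": the turn, a rotation vector about the tool's x, y, z in degrees, a list of three. In form: [{"offset": [x, y, z], "dr": [ax, ay, az]}, ...]. A call has 1 to 20 rows; each row is the pose to reach, as a shift and turn from the pose commanded when the call began, along the tool's axes at that moment; what a row does not reach only later rows make up. A row lasts 1/12 s, in which the tool goes at most 41.7 mm and 7.16 degrees, less where a joint would pass 70% of its speed; a pose out of reach is approached as far as the arm can. A call with a gripper value outside its range is refused whole. "gripper" is the gripper command: -1 is fully open, 1 is shut, values between are in proportion, set as the call begins (left out, the last holds). The fingers move at their own pace and stop on an object; the grip force is fixed at half the most. Time passes only in rows, so rows that repeat a pose let the fingers close. It gives the time, the measured TCP pose, the force, the opening and the grip force at its end, in the units of the state.
- bot.read_state(): the state, without advancing time (a new reading comes with each control period).
- viewer.capture(name): name is "scene" or "top"; returns a dict with "color" (400x640x3 uint8, red, green, blue), "camera_matrix" (3x3 intrinsics, pixels), "k1" (the pictures are not rectified: a ray, as slopes to the right and down, at radius r is drawn at 1 + k1 r^2 times it, then the intrinsics apply), "R" (3x3) and "t" (3): a world point X has camera coordinates R X + t. Camera axes: x right, y down, z forward; pixel columns grow to the right and rows downward; lengths in m; the calibration is good to about 2 mm. A picture is of the moment at which its call begins. There is no depth.
- ticket.hand_in(): hands the job in; it is judged then, once.
The state is a dict: "time_s": time; "joint_positions": joint angles; "qvel": joint speeds; "tau": joint torques, N m; "position": TCP position; "tcp_rot": TCP orientation; "force": force on the tool from outside, world axes, zero at the start; "moment": the same for the moment, N m; "opening": opening from 0.0 (shut) to 1.0 (fully open); "grasp_force": force on a finger pad.
Only numpy, scipy, OpenCV 4.12 (cv2) and the standard library are available. Lean on these libraries where they do the work, as an engineer would, in place of code of your own. Each camera call takes 0.05 s, during which the arm holds its last target. There are 200 camera calls.

## Working session

There is one attempt and no reset: what is moved stays moved. The work goes in short steps, Python scripts to look and compute and a tool call to move; the robot and the scene stay as the last step left them, time stands still between calls to the robot, and variables do not carry over. Pictures are saved under pics/ and viewed, at most 10 in all, crops included, and the job is handed in when it is done.

Besides the shell and the picture viewer there is one more tool, called after "Request:" as name([rows], argument=value, ...), one row to a line, values as JSON. servo_tool: Moves the arm, as the interface text tells. Its arguments: {"type":"object","properties":{"targets":{"type":"array"},"gripper":{"type":"number"}},"required":["targets"]}

```bash
ls; mkdir -p pics; python3 - <<'E'
from rig import bot, viewer
import cv2,json
s=bot.read_state()
for k in s: print(k,s[k])
print(bot.grip_point_offset)
for n in ("scene","top"):
    c=viewer.capture(n); cv2.imwrite(f"pics/{n}0.png",c["color"][...,::-1])
    print(n,c["camera_matrix"],c["k1"],c["R"],c["t"])
E
```

```text
pics
time_s 0.0
joint_positions [ 6.54035418e+01  3.02773768e+01  8.21568989e+01 -1.12021294e-04
  6.76888215e+01 -1.02283982e+01]
qvel [-0.00649178 -0.09041032 -0.02973499 -0.10267411  0.03900175 -0.14153265]
tau [-1.84423741e-03 -4.40039241e+01 -1.76590419e+01  6.30018348e-02
  5.80154860e-02 -1.72903806e-04]
position [0.15474099 0.60472035 0.1929859 ]
tcp_rot [[-9.68721660e-01  2.48148239e-01 -8.92592642e-04]
 [ 2.48149554e-01  9.68719763e-01 -1.95425553e-03]
 [ 3.79727065e-04 -2.11462613e-03 -9.99997692e-01]]
force [ 0.20705627 -0.06920083 -0.62198592]
moment [-0.02244558  0.02049736 -0.0528751 ]
grasp_force 0.0
opening 0.9986953375055257
0.0187
scene [[499.30164986   0.         321.34610237]
 [  0.         499.30164986 202.12233261]
 [  0.           0.           1.        ]] -0.03429233000889659 [[ 0.47069753  0.88219017 -0.01357715]
 [ 0.69893048 -0.38222149 -0.60448566]
 [-0.53846078  0.27504042 -0.79650032]] [-0.28317734 -0.3050837   1.31050986]
top [[361.62394608   0.         316.87501694]
 [  0.         361.62394608 196.54667862]
 [  0.           0.           1.        ]] 0.01780721124580522 [[-0.01662277 -0.99854099 -0.05137673]
 [-0.98460582  0.02528939 -0.17295038]
 [ 0.17399733  0.04771092 -0.98358965]] [0.04718299 0.5561517  0.69721879]
```

View pics/scene0.png

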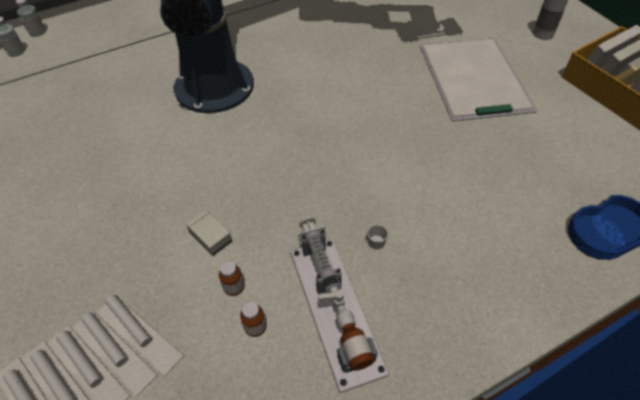

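View pics/top0.png

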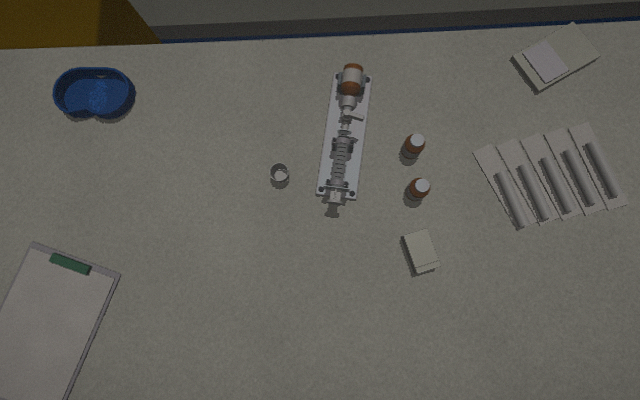

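The scene view shows the cradle from the thumb rest at about (308,222) to the vial at (357,350), with the carton at (210,232), vials at (231,278) and (253,318), and the cup at (377,236). The top view has the cradle at (335,210) to (351,70). I'll enlarge both.

```bash
python3 - <<'E'
import cv2,numpy as np
a=cv2.imread("pics/scene0.png")[210:395,270:400]; b=cv2.imread("pics/top0.png")[55:225,305:385]
a=cv2.resize(a,None,fx=3.2,fy=3.2,interpolation=cv2.INTER_CUBIC); b=cv2.resize(b,None,fx=3.482,fy=3.482,interpolation=cv2.INTER_CUBIC)
h=min(len(a),len(b)); m=np.hstack([a[:h],b[:h]])
cv2.imwrite("pics/crop0.png",cv2.convertScaleAbs(m,alpha=1.5)); print(m.shape,a.shape)
E
```

```text
(592, 695, 3) (592, 416, 3)
```

View pics/crop0.png

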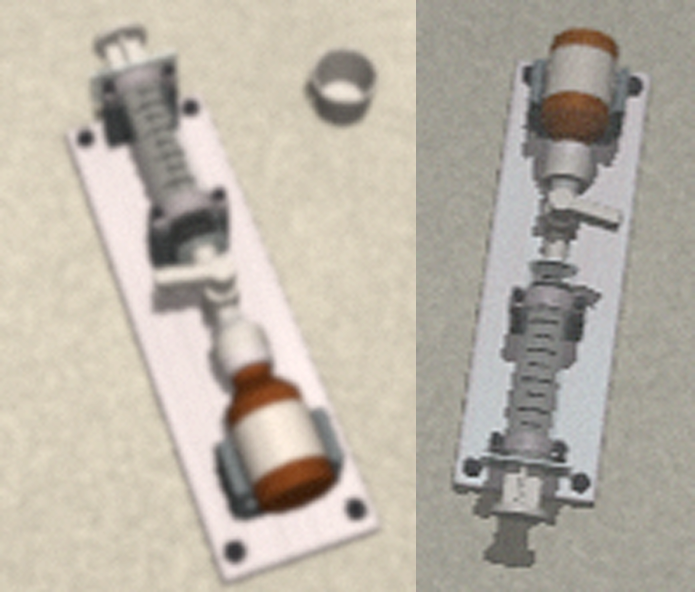

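```bash
cat > h.py <<'E'
import numpy as np
from rig import bot,viewer
def cams():
    return {n:{k:np.array(v) for k,v in viewer.capture(n).items()} for n in("scene","top")}
def proj(c,P):
    q=np.atleast_2d(P)@c["R"].T+c["t"]; s=q[:,:2]/q[:,2:]; s=s*(1+c["k1"]*(s**2).sum(1,keepdims=True))
    K=c["camera_matrix"]; return s*[K[0,0],K[1,1]]+K[:2,2]
def T(p,L):
    x,y,a=p[:3]; L=np.atleast_2d(L); c,s=np.cos(a),np.sin(a)
    return np.c_[x+c*L[:,0]-s*L[:,1], y+s*L[:,0]+c*L[:,1], L[:,2]]
E
python3 - <<'E'
from h import *
from scipy.optimize import least_squares
C=cams()
S=lambda u,v:(270+u/3.2,210+v/3.2); U=lambda u,v:(305+(u-416)/3.482,55+v/3.482)
def feats(p):
    x0,h=p[3],p[4]
    c=lambda i,j:(x0+145*i*1e-3,45e-3*j,h)
    # i=+1 plunger end, j=+1 = +y
    return [("scene",c(1,1),S(70,135)),("scene",c(-1,1),S(225,580)),("scene",c(-1,-1),S(378,528)),
     ("top",c(-1,-1),U(518,60)),("top",c(-1,1),U(650,75)),("top",c(1,-1),U(455,487)),("top",c(1,1),U(592,503)),
     ("scene",(-.11,0,.095),S(220,270)),("top",(-.11,0,.095),U(560,200)),
     ("scene",(.0415,-.027,.076),S(178,57)),("top",(.0415,0,.076),U(522,460))]
def f(p):
    return np.concatenate([proj(C[n],T(p,L))[0]-m for n,L,m in feats(p)])
r=least_squares(f,[.5,0,3.1,-.1,.005],x_scale=[.1,.1,.1,.1,.01],loss="soft_l1")
print(r.x,np.degrees(r.x[2])); print(f(r.x).reshape(-1,2).round(2)); p=r.x; np.save("p.npy",p)
for n,t in [("lever tip 1.3",(-.11+.036*np.cos(1.3),.036*np.sin(1.3),.095)),("thumb",(.066,0,.06)),("tap",(-.11,0,.087)),("m",(-.0244,0,.06))]:
    w=T(p,t); a=proj(C["scene"],w)[0]; b=proj(C["top"],w)[0]
    print(n,w.round(4),((a-[270,210])*3.2).round(),((b-[305,55])*3.482+[416,0]).round())
# loose things on floor, from scene pixel bases
for n,z,q in [("carton",.035,(210,228)),("va",.073,(231,267)),("vb",.073,(250,308)),("cup",.036,(377,230))]:
    o=least_squares(lambda w:proj(C["scene"],[w[0],w[1],z])[0]-q,[.5,0]).x; print(n,o.round(3))
E
```

```text
[ 0.61356771 -0.0108504   2.97478562 -0.09409864  0.00410493] 170.4426609187975
[[-2.04 -0.49]
 [-1.39  1.18]
 [ 0.69 -0.02]
 [-0.68  0.21]
 [ 0.13  0.27]
 [-1.34 -0.84]
 [ 0.1   0.26]
 [ 0.28 -1.04]
 [ 0.04 -1.39]
 [-0.35 -2.62]
 [ 0.33 -1.04]]
lever tip 1.3 [[ 0.7068 -0.0617  0.095 ]] [152. 270.] [618. 218.]
thumb [[5.485e-01 1.000e-04 6.000e-02]] [122.  44.] [517. 503.]
tap [[ 0.722  -0.0291  0.087 ]] [221. 274.] [560. 201.]
m [[ 0.6376 -0.0149  0.06  ]] [170. 167.] [539. 354.]
carton [ 0.448 -0.169]
va [ 0.574 -0.169]
vb [ 0.664 -0.17 ]
cup [0.612 0.12 ]
```

```bash
cat >> h.py <<'E'
from scipy.spatial.transform import Rotation as Ro
def go(w,head):
    """offset and dr from the measured pose to TCP w (world), tool down, tool x at heading head (deg)"""
    s=bot.read_state(); R=np.array(s["tcp_rot"]); a=np.radians(head); c,d=np.cos(a),np.sin(a)
    G=np.array([[c,d,0],[d,-c,0],[0,0,-1.]])
    print("t",s["time_s"],"off",(R.T@(np.array(w)-s["position"])).round(4),"dr",Ro.from_matrix(R.T@G).as_rotvec(degrees=True).round(2),"F",np.round(s["force"],1),"open",round(s["opening"]*87,1),"q",np.round(s["joint_positions"],1))
E
python3 -c "
from h import *
go([.712,-.051,.14],65)"
```

```text
t 0.2 off [-0.7025 -0.4971  0.0538] dr [-7.0000e-02  6.0000e-02  1.0063e+02] F [-0.8  0.1  0.4] open 86.9 q [ 65.4  30.3  82.1   0.   67.7 -10.2]
```

Request:
servo_tool([
  {"offset":[-0.02,-0.015,0],"dr":[0,0,3]},
  {"offset":[-0.05,-0.035,0],"dr":[0,0,8]},
  {"offset":[-0.08,-0.057,0],"dr":[0,0,14]},
  {"offset":[-0.11,-0.079,0],"dr":[0,0,20]},
  {"offset":[-0.14,-0.1,0],"dr":[0,0,26]},
  {"offset":[-0.17,-0.121,0],"dr":[0,0,32]},
  {"offset":[-0.2,-0.142,0],"dr":[0,0,38]},
  {"offset":[-0.23,-0.163,0],"dr":[0,0,44]},
  {"offset":[-0.26,-0.184,0],"dr":[0,0,50]},
  {"offset":[-0.29,-0.205,0],"dr":[0,0,56]},
  {"offset":[-0.32,-0.227,0],"dr":[0,0,62]},
  {"offset":[-0.35,-0.248,0],"dr":[0,0,68]},
  {"offset":[-0.38,-0.269,0],"dr":[0,0,74]},
  {"offset":[-0.41,-0.29,0],"dr":[0,0,80]},
  {"offset":[-0.44,-0.311,0],"dr":[0,0,85]},
  {"offset":[-0.47,-0.333,0],"dr":[0,0,90]},
  {"offset":[-0.5,-0.354,0],"dr":[0,0,95]},
  {"offset":[-0.53,-0.375,0],"dr":[0,0,98]},
  {"offset":[-0.56,-0.396,0.01],"dr":[0,0,100.6]},
  {"offset":[-0.59,-0.417,0.02],"dr":[0,0,100.6]},
], gripper=0.3)

```text
time_s: 1.87
position: [0.6246, 0.0534, 0.1743]
tcp_rot: [[0.424, 0.906, 0.002], [0.906, -0.424, -0.0], [0.001, 0.002, -1.0]]
force: [0.7, 0.3, -0.1]
opening: 0.347
grasp_force: 0.0
```

```bash
python3 -c "
from h import *
go([.712,-.051,.14],65)"
```

```text
t 1.8667 off [-0.0575  0.1233  0.0344] dr [ 0.09 -0.04 -0.08] F [ 0.7  0.3 -0.1] open 30.2 q [-5.3 31.6 83.   0.  65.3 19.8]
```

Request:
servo_tool([
  {"offset":[-0.015,0.03,0.008],"dr":[0,0,0]},
  {"offset":[-0.03,0.06,0.016],"dr":[0,0,0]},
  {"offset":[-0.043,0.09,0.024],"dr":[0,0,0]},
  {"offset":[-0.052,0.112,0.03],"dr":[0,0,0]},
  {"offset":[-0.0575,0.1233,0.0344],"dr":[0,0,0]},
  {"offset":[-0.0575,0.1233,0.0344],"dr":[0,0,0]},
  {"offset":[-0.0575,0.1233,0.0344],"dr":[0,0,0]},
])

```text
time_s: 2.45
position: [0.7096, -0.0487, 0.1388]
tcp_rot: [[0.423, 0.906, -0.002], [0.906, -0.423, 0.001], [0.0, -0.003, -1.0]]
force: [-0.4, 0.3, 0.6]
opening: 0.351
grasp_force: 0.0
```

```bash
python3 - <<'E'
from h import *; import cv2
C=cams(); p=np.load("p.npy")
a=C["scene"]["color"][200:360,260:420,::-1]; b=C["top"]["color"][50:210,290:410,::-1]
a=cv2.resize(a,None,fx=2.8,fy=2.8,interpolation=2); b=cv2.resize(b,None,fx=2.8,fy=2.8,interpolation=2)
cv2.imwrite("pics/c1.png",cv2.convertScaleAbs(np.hstack([a,b]),alpha=1.5))
go([.712,-.051,.14],65)
print((proj(C["scene"],bot.read_state()["position"])-[260,200])*2.8)
E
```

```text
t 2.55 off [-0.0022  0.0038 -0.0002] dr [-0.08 -0.01  0.1 ] F [ 0.7  0.5 -0.2] open 30.6 q [-12.8  40.2  71.2   0.   68.7  12.1]
[[184.01147671 222.07923474]]
```

View pics/c1.png

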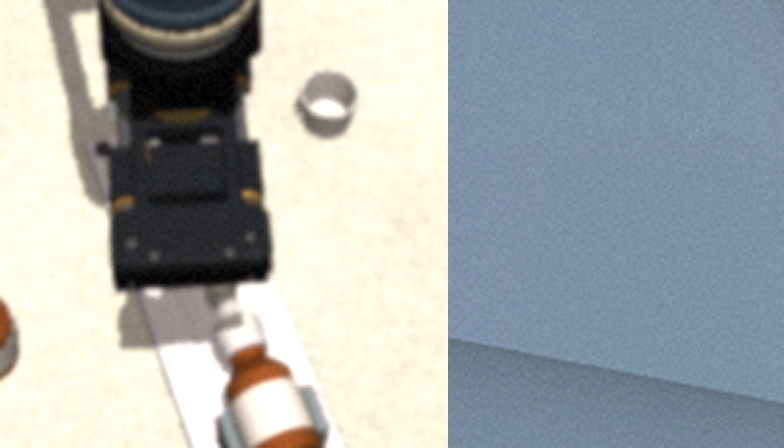

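The arm hides the lever from both cameras: the scene picture shows only the gripper over the cradle, with the nozzle at (225,300) behind it, and the top picture shows only the arm. I have ±10 mm of slack around the 9 mm lever, so I'll correct by 4 mm and go down.

Request:
servo_tool([
  {"offset":[-0.002,0.0038,0.01],"dr":[0,0,0]},
  {"offset":[-0.002,0.0038,0.022],"dr":[0,0,0]},
  {"offset":[-0.002,0.0038,0.034],"dr":[0,0,0]},
  {"offset":[-0.002,0.0038,0.044],"dr":[0,0,0]},
  {"offset":[-0.002,0.0038,0.052],"dr":[0,0,0]},
  {"offset":[-0.002,0.0038,0.057],"dr":[0,0,0]},
  {"offset":[-0.002,0.0038,0.057],"dr":[0,0,0]},
  {"offset":[-0.002,0.0038,0.057],"dr":[0,0,0]},
])

```text
time_s: 3.22
position: [0.7131, -0.0525, 0.082]
tcp_rot: [[0.422, 0.907, -0.001], [0.907, -0.422, 0.0], [-0.0, -0.001, -1.0]]
force: [0.2, 0.5, 0.4]
opening: 0.35
grasp_force: 0.0
```

Request:
servo_tool([
  {"offset":[0,0,0],"dr":[0,0,0]},
  {"offset":[0,0,0],"dr":[0,0,0]},
  {"offset":[0,0,0],"dr":[0,0,0]},
  {"offset":[0,0,0],"dr":[0,0,0]},
], gripper=0.66)

```text
time_s: 3.55
position: [0.7136, -0.0527, 0.0832]
tcp_rot: [[0.422, 0.907, 0.001], [0.907, -0.422, -0.0], [0.0, 0.001, -1.0]]
force: [-0.3, -0.2, -0.7]
opening: 0.188
grasp_force: 0.0
```

```bash
python3 - <<'E'
from h import *
p=np.load("p.npy")
s=bot.read_state();print(s["position"])
R=np.array(s["tcp_rot"]);P=np.array(s["position"])
for k,th in enumerate(np.linspace(1.3,-.05,13)):
    w=T(p,[-.11+.024*np.cos(th),.024*np.sin(th),.0815])[0]; h=170.44+np.degrees(th)-180
    print(th.round(2)); go(w,h) if k in(0,12) else print((R.T@(w-P)).round(4))
E
```

```text
[ 0.71358713 -0.05265363  0.08319433]
1.3
t 3.55 off [ 0.0009 -0.0023  0.0017] dr [ 0.06 -0.01  0.1 ] F [-0.3 -0.2 -0.7] open 16.4 q [-13.1  44.1  72.9   0.   63.   11.8]
1.19
[ 0.0011 -0.005   0.0017]
1.08
[ 0.0015 -0.0077  0.0017]
0.96
[ 0.0023 -0.0103  0.0017]
0.85
[ 0.0033 -0.0128  0.0017]
0.74
[ 0.0046 -0.0151  0.0017]
0.62
[ 0.0062 -0.0173  0.0017]
0.51
[ 0.008  -0.0193  0.0017]
0.4
[ 0.01   -0.0211  0.0017]
0.29
[ 0.0122 -0.0227  0.0017]
0.18
[ 0.0146 -0.0239  0.0017]
0.06
[ 0.0171 -0.025   0.0017]
-0.05
t 3.55 off [ 0.0197 -0.0257  0.0017] dr [ 4.000e-02 -5.000e-02  7.745e+01] F [-0.3 -0.2 -0.7] open 16.4 q [-13.1  44.1  72.9   0.   63.   11.8]
```

Request:
servo_tool([
  {"offset":[0.001,-0.0023,0.001],"dr":[0,0,0]},
  {"offset":[0.0011,-0.005,0.001],"dr":[0,0,6.4]},
  {"offset":[0.0015,-0.0077,0.001],"dr":[0,0,12.9]},
  {"offset":[0.0023,-0.0103,0.001],"dr":[0,0,19.4]},
  {"offset":[0.0033,-0.0128,0.001],"dr":[0,0,25.8]},
  {"offset":[0.0046,-0.0151,0.001],"dr":[0,0,32.3]},
  {"offset":[0.0062,-0.0173,0.001],"dr":[0,0,38.7]},
  {"offset":[0.008,-0.0193,0.001],"dr":[0,0,45.2]},
  {"offset":[0.01,-0.0211,0.001],"dr":[0,0,51.6]},
  {"offset":[0.0122,-0.0227,0.001],"dr":[0,0,58.1]},
  {"offset":[0.0146,-0.0239,0.001],"dr":[0,0,64.5]},
  {"offset":[0.0171,-0.025,0.001],"dr":[0,0,71]},
  {"offset":[0.0197,-0.0257,0.001],"dr":[0,0,77.4]},
  {"offset":[0.0197,-0.0257,0.001],"dr":[0,0,77.4]},
  {"offset":[0.0197,-0.0257,0.001],"dr":[0,0,77.4]},
])

```text
time_s: 4.8
position: [0.6981, -0.0236, 0.0816]
tcp_rot: [[0.977, -0.211, -0.0], [-0.211, -0.977, -0.0], [-0.0, 0.0, -1.0]]
force: [-0.7, 0.6, -0.1]
opening: 0.174
grasp_force: 0.0
```

Request:
servo_tool([
  {"offset":[0,0,0],"dr":[0,0,0]},
  {"offset":[0,0,0],"dr":[0,0,0]},
  {"offset":[0,0,0],"dr":[0,0,0]},
  {"offset":[0,0,0],"dr":[0,0,0]},
  {"offset":[0,0,0],"dr":[0,0,0]},
  {"offset":[0,0,0],"dr":[0,0,0]},
], gripper=0.9)

```text
time_s: 5.3
position: [0.6983, -0.0239, 0.0816]
tcp_rot: [[0.977, -0.214, 0.0], [-0.214, -0.977, -0.0], [0.0, 0.0, -1.0]]
force: [0.7, -0.5, 0.0]
opening: 0.052
grasp_force: 0.0
```

```bash
python3 - <<'E'
from h import *
p=np.load("p.npy")
go(T(p,[-.11+.024,0,.0815])[0],170.44-180)
print(bot.read_state()["grasp_force"])
E
```

```text
t 5.3 off [0.0004 0.0011 0.0001] dr [ 0.  -0.  -2.8] F [ 0.7 -0.5  0. ] open 4.5 q [-11.1  43.   75.7  -0.   61.3  91.3]
0.0
```

The fingers closed to 4.5 mm, so the 9 mm lever isn't between them. I'll back off and look.

Request:
servo_tool([
  {"offset":[0,0,-0.02],"dr":[0,0,0]},
  {"offset":[0,0,-0.05],"dr":[0,0,0]},
  {"offset":[-0.03,0,-0.07],"dr":[0,0,0]},
  {"offset":[-0.06,0,-0.08],"dr":[0,0,0]},
  {"offset":[-0.09,0,-0.08],"dr":[0,0,0]},
  {"offset":[-0.12,0,-0.08],"dr":[0,0,0]},
  {"offset":[-0.15,0,-0.08],"dr":[0,0,0]},
  {"offset":[-0.18,0,-0.08],"dr":[0,0,0]},
  {"offset":[-0.2,0,-0.08],"dr":[0,0,0]},
  {"offset":[-0.2,0,-0.08],"dr":[0,0,0]},
])

```text
time_s: 6.13
position: [0.497, 0.0206, 0.1613]
tcp_rot: [[0.977, -0.213, -0.006], [-0.213, -0.977, 0.001], [-0.007, 0.0, -1.0]]
force: [-0.6, -0.4, 0.4]
opening: 0.049
grasp_force: 0.0
```

```bash
python3 - <<'E'
from h import *; import cv2
C=cams(); p=np.load("p.npy")
a=C["scene"]["color"][200:360,270:400,::-1]
a=cv2.resize(a,None,fx=3.6,fy=3.6,interpolation=2)
cv2.imwrite("pics/c2.png",cv2.convertScaleAbs(a,alpha=1.5))
for th in (1.3,.6,0): print(th,((proj(C["scene"],T(p,[[-.11,0,.095],[-.11+.036*np.cos(th),.036*np.sin(th),.095]]))-[270,200])*3.6).round())
E
```

```text
1.3 [[248. 336.]
 [171. 340.]]
0.6 [[248. 336.]
 [187. 295.]]
0 [[248. 336.]
 [223. 272.]]
```

View pics/c2.png

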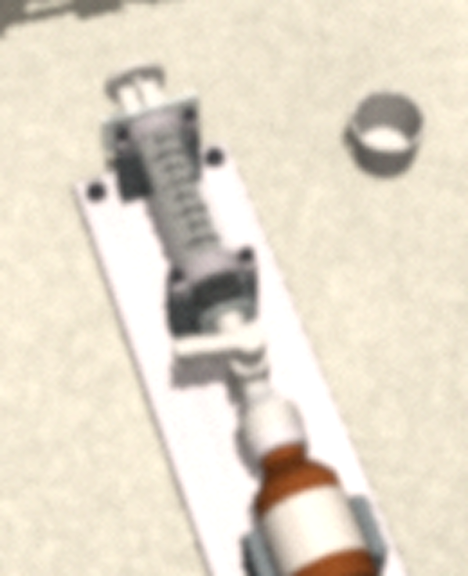

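The lever hasn't moved: boss at (250,345), tip at (177,348). I'll check where the fingertips appear in the image against the reported TCP.

```bash
python3 - <<'E'
from h import *; import cv2
C=cams(); s=bot.read_state()
q=proj(C["scene"],s["position"])[0]; q2=proj(C["top"],s["position"])[0]; print(q,q2,s["position"])
a=C["scene"]["color"][100:300,200:400,::-1].copy(); b=C["top"]["color"][50:250,250:400,::-1].copy()
a=cv2.resize(a,None,fx=2.2,fy=2.2,interpolation=2); b=cv2.resize(b,None,fx=2.2,fy=2.2,interpolation=2)
print((q-[200,100])*2.2,(q2-[250,50])*2.2+[440,0])
cv2.imwrite("pics/c3.png",cv2.convertScaleAbs(np.hstack([a,b]),alpha=1.8,beta=20))
E
```

```text
[304.20804797 170.88154456] [323.78834924 214.72384229] [0.50487388 0.01851469 0.16204186]
[229.25770553 155.93939804] [602.33436833 362.39245304]
```

View pics/c3.png

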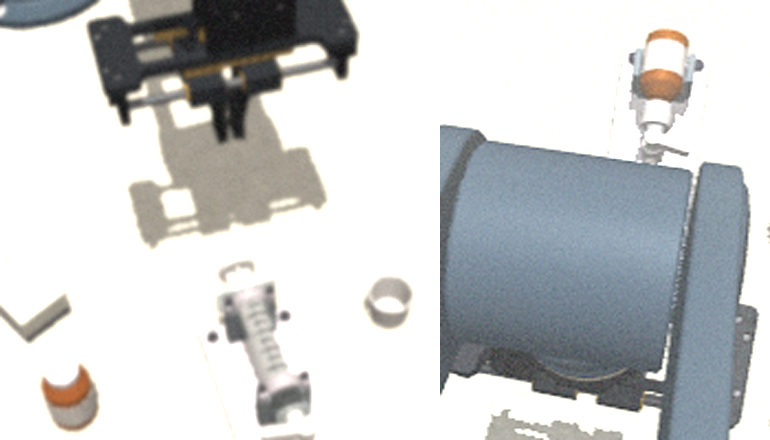

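Crop shows the closed fingertips at (229,140), but the reported TCP projects to (229,156), about 7 px lower. That could mean the tips are higher than reported. I'll test it by lowering over empty table and watching force and image.

Request:
servo_tool([
  {"offset":[-0.01,0,0.02],"dr":[0,0,0]},
  {"offset":[-0.02,0,0.05],"dr":[0,0,0]},
  {"offset":[-0.03,0,0.08],"dr":[0,0,0]},
  {"offset":[-0.03,0,0.11],"dr":[0,0,0]},
  {"offset":[-0.03,0,0.13],"dr":[0,0,0]},
  {"offset":[-0.03,0,0.145],"dr":[0,0,0]},
  {"offset":[-0.03,0,0.151],"dr":[0,0,0]},
  {"offset":[-0.03,0,0.151],"dr":[0,0,0]},
  {"offset":[-0.03,0,0.151],"dr":[0,0,0]},
  {"offset":[-0.03,0,0.151],"dr":[0,0,0]},
])

```text
time_s: 7.17
position: [0.4749, 0.0252, 0.0112]
tcp_rot: [[0.977, -0.214, 0.002], [-0.214, -0.977, -0.0], [0.002, -0.0, -1.0]]
force: [0.3, 0.2, -0.1]
opening: 0.047
grasp_force: 0.0
```

```bash
python3 - <<'E'
from h import *; import cv2
C=cams(); s=bot.read_state()
q=proj(C["scene"],s["position"])[0]; print(q,s["position"],s["force"],s["opening"])
u,v=(q-60).astype(int)
a=C["scene"]["color"][v:v+120,u:u+120,::-1]
cv2.imwrite("pics/c4.png",cv2.resize(a,None,fx=4,fy=4,interpolation=2)); print((q-[u,v])*4)
E
```

```text
[303.50164244 206.90988583] [0.47470506 0.0252419  0.01151413] [ 0.13666168  0.37620041 -0.31355795] 0.052757235943118576
[242.00656977 243.63954333]
```

View pics/c4.png

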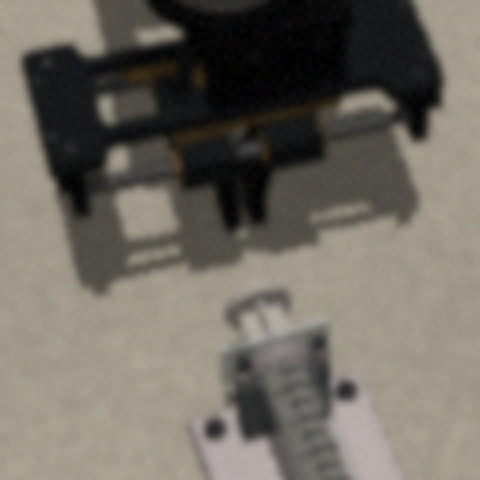

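Tips at about (245,226) against a TCP projection of (242,244), so they look 15–20 mm higher than reported. I'll confirm with a slow touch.

Request:
servo_tool([
  {"offset":[0,0,0.003],"dr":[0,0,0]},
  {"offset":[0,0,0.006],"dr":[0,0,0]},
  {"offset":[0,0,0.009],"dr":[0,0,0]},
  {"offset":[0,0,0.01],"dr":[0,0,0]},
  {"offset":[0,0,0.011],"dr":[0,0,0]},
  {"offset":[0,0,0.012],"dr":[0,0,0]},
  {"offset":[0,0,0.012],"dr":[0,0,0]},
])

```text
time_s: 7.85
position: [0.4734, 0.0255, -0.0017]
tcp_rot: [[0.977, -0.214, -0.0], [-0.214, -0.977, 0.0], [-0.0, 0.0, -1.0]]
force: [-0.8, -0.3, -0.2]
opening: 0.051
grasp_force: 0.0
```

Reported z is −1.7 mm with no contact, so the tips really are higher than reported. I'll keep going down slowly.

Request:
servo_tool([
  {"offset":[0,0,0.002],"dr":[0,0,0]},
  {"offset":[0,0,0.004],"dr":[0,0,0]},
  {"offset":[0,0,0.006],"dr":[0,0,0]},
  {"offset":[0,0,0.008],"dr":[0,0,0]},
  {"offset":[0,0,0.008],"dr":[0,0,0]},
])

```text
time_s: 8.27
position: [0.4733, 0.0255, -0.0098]
tcp_rot: [[0.977, -0.214, -0.001], [-0.214, -0.977, 0.0], [-0.001, 0.0, -1.0]]
force: [0.6, -0.4, -1.0]
opening: 0.047
grasp_force: 0.0
```

Request:
servo_tool([
  {"offset":[0,0,0.002],"dr":[0,0,0]},
  {"offset":[0,0,0.004],"dr":[0,0,0]},
  {"offset":[0,0,0.004],"dr":[0,0,0]},
])

```text
time_s: 8.52
position: [0.4734, 0.0255, -0.0138]
tcp_rot: [[0.977, -0.214, -0.001], [-0.214, -0.977, 0.0], [-0.001, 0.0, -1.0]]
force: [-0.3, -0.3, 0.4]
opening: 0.053
grasp_force: 0.0
```

Request:
servo_tool([
  {"offset":[0,0,0.002],"dr":[0,0,0]},
  {"offset":[0,0,0.003],"dr":[0,0,0]},
  {"offset":[0,0,0.003],"dr":[0,0,0]},
])

```text
time_s: 8.77
position: [0.4735, 0.0255, -0.0166]
tcp_rot: [[0.977, -0.214, -0.0], [-0.214, -0.977, 0.0], [-0.0, 0.0, -1.0]]
force: [1.4, -0.1, -0.3]
opening: 0.051
grasp_force: 0.0
```

Request:
servo_tool([
  {"offset":[0,0,0.0015],"dr":[0,0,0]},
  {"offset":[0,0,0.003],"dr":[0,0,0]},
  {"offset":[0,0,0.003],"dr":[0,0,0]},
])

```text
time_s: 9.02
position: [0.4735, 0.0255, -0.0197]
tcp_rot: [[0.977, -0.214, -0.0], [-0.214, -0.977, 0.0], [-0.0, 0.0, -1.0]]
force: [-0.7, 0.1, -0.1]
opening: 0.049
grasp_force: 0.0
```

Request:
servo_tool([
  {"offset":[0,0,0.0015],"dr":[0,0,0]},
  {"offset":[0,0,0.003],"dr":[0,0,0]},
  {"offset":[0,0,0.003],"dr":[0,0,0]},
])

```text
time_s: 9.27
position: [0.4734, 0.0255, -0.0227]
tcp_rot: [[0.977, -0.214, -0.0], [-0.214, -0.977, 0.0], [-0.0, 0.0, -1.0]]
force: [0.5, -0.0, -0.2]
opening: 0.05
grasp_force: 0.0
```

Request:
servo_tool([
  {"offset":[0,0,0.0015],"dr":[0,0,0]},
  {"offset":[0,0,0.003],"dr":[0,0,0]},
  {"offset":[0,0,0.003],"dr":[0,0,0]},
])

```text
time_s: 9.52
position: [0.4734, 0.0255, -0.0257]
tcp_rot: [[0.977, -0.214, -0.0], [-0.214, -0.977, 0.0], [-0.0, 0.0, -1.0]]
force: [-0.5, 0.1, -0.7]
opening: 0.051
grasp_force: 0.0
```

```bash
python3 - <<'E'
from h import *; import cv2
C=cams(); s=bot.read_state(); P=np.array(s["position"])
q=proj(C["scene"],P*[1,1,0])[0]; print(q,P,s["force"])
u,v=(q-60).astype(int)
a=C["scene"]["color"][v:v+120,u:u+120,::-1]
cv2.imwrite("pics/c5.png",cv2.resize(a,None,fx=4,fy=4,interpolation=2)); print((q-[u,v])*4)
E
```

```text
[303.56298132 209.71273818] [ 0.47352594  0.02544209 -0.02553144] [-1.66391253 -0.00861349  0.48488923]
[242.25192529 242.85095273]
```

View pics/c5.png

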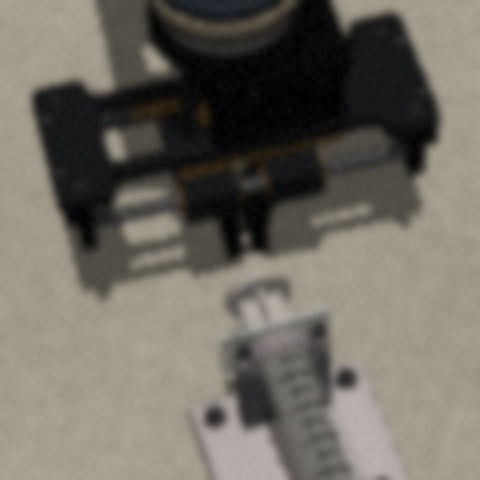

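Tips are now at about (245,252), essentially meeting their shadow. Contact should come within a few mm.

Request:
servo_tool([
  {"offset":[0,0,0.001],"dr":[0,0,0]},
  {"offset":[0,0,0.002],"dr":[0,0,0]},
  {"offset":[0,0,0.002],"dr":[0,0,0]},
])

```text
time_s: 9.87
position: [0.4735, 0.0255, -0.0276]
tcp_rot: [[0.977, -0.214, -0.0], [-0.214, -0.977, 0.0], [-0.0, 0.0, -1.0]]
force: [-0.3, -0.8, -0.4]
opening: 0.053
grasp_force: 0.0
```

Request:
servo_tool([
  {"offset":[0,0,0.001],"dr":[0,0,0]},
  {"offset":[0,0,0.002],"dr":[0,0,0]},
  {"offset":[0,0,0.002],"dr":[0,0,0]},
])

```text
time_s: 10.12
position: [0.4737, 0.0254, -0.0282]
tcp_rot: [[0.977, -0.214, 0.001], [-0.214, -0.977, -0.0], [0.001, 0.0, -1.0]]
force: [-1.5, 0.6, 13.0]
opening: 0.052
grasp_force: 6.3
```

Contact is at reported z = −0.028, so the true tip height is the reported z plus 28 mm. Horizontally the image agrees within about 2 mm. I'll redo the lever with this correction, lifting and lining up first.

```bash
sed -i 's/np.array(w)-s\["position"\]/np.array(w)-[0,0,.028]-s["position"]/' h.py; python3 -c "
from h import *
p=np.load('p.npy')
go(T(p,[-.11+.024*np.cos(1.3),.024*np.sin(1.3),.125])[0],65)"
```

```text
t 10.1167 off [ 0.2491  0.0235 -0.125 ] dr [ 4.000e-02 -4.000e-02 -7.736e+01] F [-1.5  0.6 13. ] open 4.5 q [-10.5  42.4 112.3  -0.   25.3  91.9]
```

Request:
servo_tool([
  {"offset":[0,0,-0.03],"dr":[0,0,0]},
  {"offset":[0,0,-0.065],"dr":[0,0,0]},
  {"offset":[0,0,-0.1],"dr":[0,0,-5]},
  {"offset":[0.01,0.001,-0.125],"dr":[0,0,-11]},
  {"offset":[0.03,0.003,-0.13],"dr":[0,0,-17]},
  {"offset":[0.055,0.005,-0.13],"dr":[0,0,-23]},
  {"offset":[0.08,0.008,-0.13],"dr":[0,0,-29]},
  {"offset":[0.105,0.01,-0.13],"dr":[0,0,-35]},
  {"offset":[0.13,0.012,-0.13],"dr":[0,0,-41]},
  {"offset":[0.155,0.015,-0.13],"dr":[0,0,-47]},
  {"offset":[0.18,0.017,-0.13],"dr":[0,0,-53]},
  {"offset":[0.205,0.019,-0.13],"dr":[0,0,-59]},
  {"offset":[0.225,0.021,-0.13],"dr":[0,0,-65]},
  {"offset":[0.24,0.023,-0.13],"dr":[0,0,-71]},
  {"offset":[0.249,0.0235,-0.125],"dr":[0,0,-77.4]},
  {"offset":[0.249,0.0235,-0.125],"dr":[0,0,-77.4]},
  {"offset":[0.249,0.0235,-0.125],"dr":[0,0,-77.4]},
  {"offset":[0.249,0.0235,-0.125],"dr":[0,0,-77.4]},
], gripper=0.3)

```text
time_s: 11.62
position: [0.7104, -0.0504, 0.0951]
tcp_rot: [[0.424, 0.906, -0.002], [0.906, -0.424, 0.001], [-0.0, -0.002, -1.0]]
force: [-0.0, -0.8, -0.2]
opening: 0.351
grasp_force: 0.0
```

```bash
python3 -c "
from h import *
p=np.load('p.npy')
go(T(p,[-.11+.024*np.cos(1.3),.024*np.sin(1.3),.084])[0],65)"
```

```text
t 11.6167 off [0.0002 0.0016 0.039 ] dr [-0.13  0.02 -0.09] F [-0.  -0.8 -0.2] open 30.5 q [-13.   43.1  72.8   0.   64.2  12.1]
```

Request:
servo_tool([
  {"offset":[0,0.001,0.008],"dr":[0,0,0]},
  {"offset":[0,0.001,0.016],"dr":[0,0,0]},
  {"offset":[0,0.001,0.024],"dr":[0,0,0]},
  {"offset":[0,0.001,0.028],"dr":[0,0,0]},
  {"offset":[0,0.001,0.032],"dr":[0,0,0]},
  {"offset":[0,0.001,0.036],"dr":[0,0,0]},
  {"offset":[0,0.001,0.039],"dr":[0,0,0]},
  {"offset":[0,0.001,0.039],"dr":[0,0,0]},
  {"offset":[0,0.001,0.039],"dr":[0,0,0]},
])

```text
time_s: 12.37
position: [0.7127, -0.0513, 0.0564]
tcp_rot: [[0.422, 0.906, -0.0], [0.906, -0.422, 0.0], [-0.0, -0.0, -1.0]]
force: [-0.3, -0.0, -0.6]
opening: 0.349
grasp_force: 0.0
```

Request:
servo_tool([
  {"offset":[0,0,0],"dr":[0,0,0]},
  {"offset":[0,0,0],"dr":[0,0,0]},
  {"offset":[0,0,0],"dr":[0,0,0]},
  {"offset":[0,0,0],"dr":[0,0,0]},
], gripper=0.68)

```text
time_s: 12.7
position: [0.7129, -0.0513, 0.0569]
tcp_rot: [[0.422, 0.907, 0.001], [0.907, -0.422, -0.0], [0.0, 0.001, -1.0]]
force: [-0.1, -0.0, 0.7]
opening: 0.185
grasp_force: 0.0
```

```bash
python3 -c "
from h import *
p=np.load('p.npy')
go(T(p,[-.11+.024*np.cos(1.3),.024*np.sin(1.3),.084])[0],65);go(T(p,[-.11+.024*np.cos(-.05),.024*np.sin(-.05),.084])[0],-12.4)"
```

```text
t 12.7 off [-0.     -0.0011  0.0009] dr [ 0.03 -0.01  0.03] F [-0.1 -0.   0.7] open 16.1 q [-13.1  45.8  73.8  -0.   60.3  11.9]
t 12.7 off [ 0.0188 -0.0245  0.0009] dr [ 2.000e-02 -3.000e-02  7.743e+01] F [-0.1 -0.   0.7] open 16.1 q [-13.1  45.8  73.8  -0.   60.3  11.9]
```

Request:
servo_tool([
  {"offset":[0,0,0],"dr":[0,0,0]},
  {"offset":[0,0,0],"dr":[0,0,0]},
  {"offset":[0,0,0],"dr":[0,0,0]},
], gripper=0.8)

```text
time_s: 12.95
position: [0.7128, -0.0514, 0.0567]
tcp_rot: [[0.422, 0.907, 0.0], [0.907, -0.422, -0.0], [-0.0, 0.0, -1.0]]
force: [-0.7, 0.8, 0.3]
opening: 0.111
grasp_force: 4.2
```

Lever confirmed between the fingers at 9.7 mm. I'll give it a little slack and sweep it open.

Request:
servo_tool([
  {"offset":[0,-0.001,0],"dr":[0,0,0]},
  {"offset":[0.0002,-0.0037,0],"dr":[0,0,6.4]},
  {"offset":[0.0006,-0.0064,0],"dr":[0,0,12.9]},
  {"offset":[0.0014,-0.009,0],"dr":[0,0,19.4]},
  {"offset":[0.0024,-0.0115,0],"dr":[0,0,25.8]},
  {"offset":[0.0037,-0.0138,0],"dr":[0,0,32.3]},
  {"offset":[0.0053,-0.016,0],"dr":[0,0,38.7]},
  {"offset":[0.0071,-0.018,0],"dr":[0,0,45.2]},
  {"offset":[0.0091,-0.0198,0],"dr":[0,0,51.6]},
  {"offset":[0.0113,-0.0214,0],"dr":[0,0,58.1]},
  {"offset":[0.0137,-0.0226,0],"dr":[0,0,64.5]},
  {"offset":[0.0162,-0.0237,0],"dr":[0,0,71]},
  {"offset":[0.0188,-0.0245,0],"dr":[0,0,77.4]},
  {"offset":[0.0188,-0.0245,0],"dr":[0,0,77.4]},
  {"offset":[0.0188,-0.0245,0],"dr":[0,0,77.4]},
  {"offset":[0.0188,-0.0245,0],"dr":[0,0,77.4]},
], gripper=0.74)

```text
time_s: 14.28
position: [0.6983, -0.0244, 0.0566]
tcp_rot: [[0.977, -0.212, -0.0], [-0.212, -0.977, -0.0], [-0.0, 0.0, -1.0]]
force: [-0.9, -1.9, 1.2]
opening: 0.128
grasp_force: 1.1
```

```bash
python3 -c "
from h import *
p=np.load('p.npy');s=bot.read_state();print(s['moment'],s['grasp_force'])
go(T(p,[-.11+.024,0,.084])[0],-9.6)"
```

```text
[-0.38711089  0.28603118  0.01591689] 1.0991836711764336
t 14.2833 off [0.0002 0.0007 0.0006] dr [ 0.03  0.01 -2.64] F [-0.9 -1.9  1.2] open 11.2 q [-11.1  44.8  76.5  -0.   58.7  91.1]
```

Request:
servo_tool([
  {"offset":[0,0,0],"dr":[0,0,0]},
  {"offset":[0,0,0],"dr":[0,0,0]},
  {"offset":[0,0,-0.005],"dr":[0,0,0]},
  {"offset":[0,0,-0.02],"dr":[0,0,0]},
  {"offset":[0,0,-0.045],"dr":[0,0,0]},
  {"offset":[-0.03,0,-0.06],"dr":[0,0,0]},
  {"offset":[-0.06,0,-0.06],"dr":[0,0,0]},
  {"offset":[-0.09,0,-0.06],"dr":[0,0,0]},
  {"offset":[-0.12,0,-0.06],"dr":[0,0,0]},
  {"offset":[-0.15,0,-0.06],"dr":[0,0,0]},
  {"offset":[-0.18,0,-0.06],"dr":[0,0,0]},
  {"offset":[-0.21,0,-0.06],"dr":[0,0,0]},
  {"offset":[-0.23,0,-0.06],"dr":[0,0,0]},
  {"offset":[-0.24,0,-0.06],"dr":[0,0,0]},
  {"offset":[-0.24,0,-0.06],"dr":[0,0,0]},
  {"offset":[-0.24,0,-0.06],"dr":[0,0,0]},
], gripper=0.3)

```text
time_s: 15.62
position: [0.4656, 0.0273, 0.1171]
tcp_rot: [[0.977, -0.214, 0.003], [-0.214, -0.977, -0.0], [0.003, -0.0, -1.0]]
force: [0.6, -0.1, 0.3]
opening: 0.351
grasp_force: 0.0
```

```bash
python3 - <<'E'
from h import *; import cv2
C=cams(); p=np.load("p.npy")
a=C["scene"]["color"][210:320,285:365,::-1]; s=6
o=lambda L:((proj(C["scene"],T(p,L))-[285,210])*5.4).round(0).tolist()
cv2.imwrite("pics/c6.png",cv2.convertScaleAbs(cv2.resize(a,None,fx=5.4,fy=5.4,interpolation=2),alpha=1.3))
print("flange",o([[.0415,.027,.076],[.0415,-.027,.076]]))
for d in(.002,.005,.008,.011): print(d,o([[.06+d,0,.077],[.06+d,.017,.06],[.06+d,-.017,.06],[-.078+d,0,.0735]]))
print("30/0",o([[-.0244,0,.0745],[-.078,0,.0745]]),"levertip",o([[-.11,0,.095],[-.074,0,.095]]))
E
```

```text
flange [[70.0, 124.0], [217.0, 82.0]]
0.002 [[126.0, 56.0], [83.0, 96.0], [173.0, 70.0], [255.0, 391.0]]
0.005 [[124.0, 49.0], [80.0, 89.0], [170.0, 64.0], [252.0, 383.0]]
0.008 [[121.0, 43.0], [78.0, 83.0], [168.0, 57.0], [249.0, 375.0]]
0.011 [[119.0, 36.0], [75.0, 76.0], [165.0, 51.0], [246.0, 367.0]]
30/0 [[205.0, 259.0], [257.0, 394.0]] levertip [[292.0, 450.0], [254.0, 353.0]]
```

View pics/c6.png

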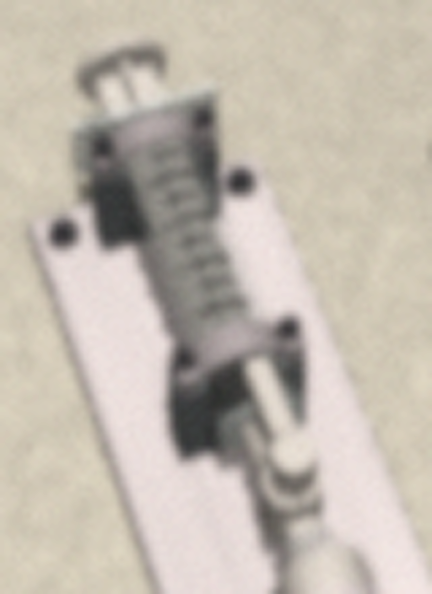

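Lever now lies in line: boss (292,455), tip (252,360). The thumb rest at about (122,65) gives roughly 6–9 mm drawn, so the gap is 20–23 mm, tight for 19 mm pads. I'll draw it a little by gripping the disc across its rim, then re-grip the rod behind the disc for the real pull.

```bash
python3 -c "
from h import *
p=np.load('p.npy')
go(T(p,[.067,0,.0415])[0],-9.56)"
```

```text
t 15.7167 off [0.0843 0.0088 0.1038] dr [-0.01 -0.2  -2.82] F [-0.1 -0.4 -0.1] open 30.1 q [-10.4  25.3 108.9   0.   45.6  91.9]
```

Request:
servo_tool([
  {"offset":[0.02,0.002,0],"dr":[0,0,-1]},
  {"offset":[0.045,0.005,0],"dr":[0,0,-2]},
  {"offset":[0.07,0.008,0.005],"dr":[0,0,-2.8]},
  {"offset":[0.0835,0.0088,0.015],"dr":[0,0,-2.8]},
  {"offset":[0.0835,0.0088,0.03],"dr":[0,0,-2.8]},
  {"offset":[0.0835,0.0088,0.04],"dr":[0,0,-2.8]},
  {"offset":[0.0835,0.0088,0.05],"dr":[0,0,-2.8]},
  {"offset":[0.0835,0.0088,0.06],"dr":[0,0,-2.8]},
  {"offset":[0.0835,0.0088,0.07],"dr":[0,0,-2.8]},
  {"offset":[0.0835,0.0088,0.08],"dr":[0,0,-2.8]},
  {"offset":[0.0835,0.0088,0.09],"dr":[0,0,-2.8]},
  {"offset":[0.0835,0.0088,0.098],"dr":[0,0,-2.8]},
  {"offset":[0.0835,0.0088,0.1035],"dr":[0,0,-2.8]},
  {"offset":[0.0835,0.0088,0.1035],"dr":[0,0,-2.8]},
  {"offset":[0.0835,0.0088,0.1035],"dr":[0,0,-2.8]},
], gripper=-0.26)

```text
time_s: 16.97
position: [0.5435, 0.0011, 0.0128]
tcp_rot: [[0.986, -0.166, -0.0], [-0.166, -0.986, 0.0], [-0.0, -0.0, -1.0]]
force: [1.1, -0.6, 0.7]
opening: 0.633
grasp_force: 0.0
```

```bash
python3 -c "
from h import *
p=np.load('p.npy')
go(T(p,[.067,0,.0415])[0],-9.56)"
```

```text
t 16.9667 off [ 0.004   0.0001 -0.0007] dr [-0.    0.03 -0.01] F [ 1.1 -0.6  0.7] open 55.0 q [-11.7  40.  101.5   0.   38.5  87.9]
```

Request:
servo_tool([
  {"offset":[0.002,0,0],"dr":[0,0,0]},
  {"offset":[0.003,0,0],"dr":[0,0,0]},
  {"offset":[0.003,0,0],"dr":[0,0,0]},
])

```text
time_s: 17.22
position: [0.5476, 0.0003, 0.0136]
tcp_rot: [[0.986, -0.166, 0.002], [-0.166, -0.986, -0.0], [0.002, 0.0, -1.0]]
force: [-0.0, -0.6, 0.1]
opening: 0.63
grasp_force: 0.0
```

Request:
servo_tool([
  {"offset":[0,0,0],"dr":[0,0,0]},
  {"offset":[0,0,0],"dr":[0,0,0]},
  {"offset":[0,0,0],"dr":[0,0,0]},
  {"offset":[0,0,0],"dr":[0,0,0]},
  {"offset":[0,0,0],"dr":[0,0,0]},
  {"offset":[0,0,0],"dr":[0,0,0]},
  {"offset":[0,0,0],"dr":[0,0,0]},
], gripper=0.9)

```text
time_s: 17.8
position: [0.5465, 0.0005, 0.013]
tcp_rot: [[0.986, -0.166, -0.0], [-0.166, -0.986, 0.0], [-0.0, 0.0, -1.0]]
force: [-0.2, -0.8, -0.3]
opening: 0.377
grasp_force: 30.0
```

Gripped the disc at 32.8 mm with 30 N. Pulling it gently.

Request:
servo_tool([
  {"offset":[-0.0015,0,0],"dr":[0,0,0]},
  {"offset":[-0.003,0,0],"dr":[0,0,0]},
  {"offset":[-0.0045,0,0],"dr":[0,0,0]},
  {"offset":[-0.006,0,0],"dr":[0,0,0]},
  {"offset":[-0.0075,0,0],"dr":[0,0,0]},
  {"offset":[-0.009,0,0],"dr":[0,0,0]},
  {"offset":[-0.0105,0,0],"dr":[0,0,0]},
  {"offset":[-0.012,0,0],"dr":[0,0,0]},
  {"offset":[-0.012,0,0],"dr":[0,0,0]},
])

```text
time_s: 18.55
position: [0.5395, 0.0015, 0.0141]
tcp_rot: [[0.986, -0.167, 0.01], [-0.167, -0.986, -0.002], [0.01, 0.0, -1.0]]
force: [6.6, -1.5, 0.8]
opening: 0.37
grasp_force: 30.0
```

Request:
servo_tool([
  {"offset":[-0.0015,0,0],"dr":[0,0,0]},
  {"offset":[-0.003,0,0],"dr":[0,0,0]},
  {"offset":[-0.0045,0,0],"dr":[0,0,0]},
  {"offset":[-0.006,0,0],"dr":[0,0,0]},
  {"offset":[-0.006,0,0],"dr":[0,0,0]},
  {"offset":[-0.006,0,0],"dr":[0,0,0]},
])

```text
time_s: 19.05
position: [0.5346, 0.0023, 0.0143]
tcp_rot: [[0.986, -0.167, 0.012], [-0.167, -0.986, -0.002], [0.012, 0.0, -1.0]]
force: [6.9, -1.2, -0.3]
opening: 0.371
grasp_force: 30.0
```

```bash
python3 -c "
from h import *
for i in range(4): print(bot.read_state()['position'],bot.read_state()['force']);viewer.capture('scene')"
```

```text
[0.53458885 0.00226783 0.01425062] [ 6.88598255 -1.15771064 -0.30860966]
[0.5345709  0.00223515 0.01421993] [ 7.22537409 -1.54206457 -0.85015176]
[0.53461121 0.00224531 0.01422788] [ 7.53279742 -1.12100314 -0.91884893]
[0.53457904 0.00225903 0.0142179 ] [ 7.24960303 -1.21979601 -0.85256817]
```

Force 7.3 N puts it about 19 mm out. I'll release (it stays near 14 mm), slide the open fingers forward past the disc rim, and close on the rod.

Request:
servo_tool([
  {"offset":[0.003,0,0],"dr":[0,0,0]},
  {"offset":[0.005,0,0],"dr":[0,0,0]},
  {"offset":[0.005,0,0],"dr":[0,0,0]},
  {"offset":[0.005,0,0],"dr":[0,0,0]},
  {"offset":[0.005,0,0],"dr":[0,0,0]},
], gripper=-0.22)

```text
time_s: 19.67
position: [0.5325, 0.003, 0.0127]
tcp_rot: [[0.986, -0.166, -0.002], [-0.166, -0.986, 0.0], [-0.002, -0.0, -1.0]]
force: [0.5, -0.3, -0.2]
opening: 0.594
grasp_force: 0.0
```

```bash
python3 -c "
from h import *
p=np.load('p.npy')
viewer.capture('scene');viewer.capture('scene');go(T(p,[.0565,0,.0415])[0],-9.56)"
```

```text
t 19.7667 off [ 0.0254  0.0002 -0.0007] dr [-0.    0.09 -0.01] F [-0.3  0.4  0.9] open 52.7 q [-11.7  39.6 103.    0.   37.5  87.9]
```

Request:
servo_tool([
  {"offset":[0.004,0,0],"dr":[0,0,0]},
  {"offset":[0.008,0,0],"dr":[0,0,0]},
  {"offset":[0.012,0,0],"dr":[0,0,0]},
  {"offset":[0.016,0,0],"dr":[0,0,0]},
  {"offset":[0.02,0,0],"dr":[0,0,0]},
  {"offset":[0.023,0,0],"dr":[0,0,0]},
  {"offset":[0.025,0,0],"dr":[0,0,0]},
  {"offset":[0.025,0,0],"dr":[0,0,0]},
  {"offset":[0.025,0,0],"dr":[0,0,0]},
  {"offset":[0.025,0,0],"dr":[0,0,0]},
])

```text
time_s: 20.6
position: [0.5581, -0.0014, 0.013]
tcp_rot: [[0.986, -0.166, -0.001], [-0.166, -0.986, 0.0], [-0.001, -0.0, -1.0]]
force: [-0.3, 0.3, -0.4]
opening: 0.606
grasp_force: 0.0
```

```bash
python3 -c "
from h import *
p=np.load('p.npy')
viewer.capture('scene');go(T(p,[.0565,0,.0415])[0],-9.56)"
```

```text
t 20.65 off [-0.0002  0.0001 -0.0005] dr [-0.    0.03 -0.01] F [-0.4  0.8 -0.7] open 52.8 q [-11.6  40.6  99.4  -0.   40.   88. ]
```

Request:
servo_tool([
  {"offset":[0,0,0],"dr":[0,0,0]},
  {"offset":[0,0,0],"dr":[0,0,0]},
  {"offset":[0,0,0],"dr":[0,0,0]},
  {"offset":[0,0,0],"dr":[0,0,0]},
  {"offset":[0,0,0],"dr":[0,0,0]},
  {"offset":[0,0,0],"dr":[0,0,0]},
  {"offset":[0,0,0],"dr":[0,0,0]},
  {"offset":[0,0,0],"dr":[0,0,0]},
], gripper=0.9)

```text
time_s: 21.32
position: [0.5584, -0.0015, 0.0131]
tcp_rot: [[0.986, -0.166, -0.0], [-0.166, -0.986, -0.0], [-0.0, 0.0, -1.0]]
force: [-0.3, -0.3, -0.6]
opening: 0.227
grasp_force: 30.0
```

Closed on the rod at 19.8 mm with 30 N. Drawing now.

Request:
servo_tool([
  {"offset":[-0.0015,0,0],"dr":[0,0,0]},
  {"offset":[-0.003,0,0],"dr":[0,0,0]},
  {"offset":[-0.005,0,0],"dr":[0,0,0]},
  {"offset":[-0.007,0,0],"dr":[0,0,0]},
  {"offset":[-0.009,0,0],"dr":[0,0,0]},
  {"offset":[-0.011,0,0],"dr":[0,0,0]},
  {"offset":[-0.013,0,0],"dr":[0,0,0]},
  {"offset":[-0.015,0,0],"dr":[0,0,0]},
  {"offset":[-0.017,0,0],"dr":[0,0,0]},
  {"offset":[-0.019,0,0],"dr":[0,0,0]},
  {"offset":[-0.021,0,0],"dr":[0,0,0]},
  {"offset":[-0.023,0,0],"dr":[0,0,0]},
  {"offset":[-0.025,0,0],"dr":[0,0,0]},
  {"offset":[-0.027,0,0],"dr":[0,0,0]},
  {"offset":[-0.029,0,0],"dr":[0,0,0]},
  {"offset":[-0.031,0,0],"dr":[0,0,0]},
  {"offset":[-0.033,0,0],"dr":[0,0,0]},
  {"offset":[-0.035,0,0],"dr":[0,0,0]},
  {"offset":[-0.035,0,0],"dr":[0,0,0]},
  {"offset":[-0.035,0,0],"dr":[0,0,0]},
])

```text
time_s: 22.98
position: [0.5329, 0.0024, 0.0148]
tcp_rot: [[0.986, -0.167, 0.018], [-0.167, -0.986, -0.004], [0.018, 0.001, -1.0]]
force: [10.7, -1.6, -1.6]
opening: 0.228
grasp_force: 30.0
```

```bash
python3 -c "
from h import *
F=[]
for i in range(5): F.append(bot.read_state()['force']);viewer.capture('scene')
print(np.mean(F,0)); s=bot.read_state();print(s['position'],s['tcp_rot'],s['moment'],s['opening']*87,s['time_s'])"
```

```text
[11.22522894 -1.7099989  -1.58360345]
[0.53289663 0.00233997 0.01474338] [[ 9.85840721e-01 -1.66733770e-01  1.78304028e-02]
 [-1.66696636e-01 -9.86001806e-01 -3.55949945e-03]
 [ 1.81742981e-02  5.36831344e-04 -9.99834690e-01]] [-0.31116094 -1.54248652 -0.02146166] 19.596721075568876 23.2333
```

Request:
servo_tool([
  {"offset":[-0.0015,0,0],"dr":[0,0,0]},
  {"offset":[-0.003,0,0],"dr":[0,0,0]},
  {"offset":[-0.005,0,0],"dr":[0,0,0]},
  {"offset":[-0.007,0,0],"dr":[0,0,0]},
  {"offset":[-0.009,0,0],"dr":[0,0,0]},
  {"offset":[-0.011,0,0],"dr":[0,0,0]},
  {"offset":[-0.013,0,0],"dr":[0,0,0]},
  {"offset":[-0.015,0,0],"dr":[0,0,0]},
  {"offset":[-0.0165,0,0],"dr":[0,0,0]},
  {"offset":[-0.0175,0,0],"dr":[0,0,0]},
  {"offset":[-0.0175,0,0],"dr":[0,0,0]},
  {"offset":[-0.0175,0,0],"dr":[0,0,0]},
  {"offset":[-0.0175,0,0],"dr":[0,0,0]},
])

```text
time_s: 24.32
position: [0.5189, 0.0045, 0.0152]
tcp_rot: [[0.986, -0.167, 0.024], [-0.167, -0.986, -0.005], [0.025, 0.001, -1.0]]
force: [13.9, -2.5, -2.3]
opening: 0.227
grasp_force: 30.0
```

```bash
python3 - <<'E'
from h import *; import cv2
F=[]
for i in range(5): F.append(bot.read_state()['force']);c=viewer.capture('scene')
print(np.mean(F,0)); s=bot.read_state();print(s['position'],np.array(s['tcp_rot'])[:,2],s['opening']*87,s['time_s'])
C={"scene":{k:np.array(v) for k,v in c.items()}}; p=np.load("p.npy")
a=c["color"][200:320,285:375,::-1]
o=lambda L:((proj(C["scene"],T(p,L))-[285,200])*6).round(0).tolist()
cv2.imwrite("pics/c7.png",cv2.resize(cv2.convertScaleAbs(cv2.resize(a,None,fx=5,fy=5,interpolation=2),alpha=1.6),None,fx=1,fy=1))
for x in (-.078,-.0601,-.0422,-.0244,-.0065,.0115): print(x,(np.array(o([x,0,.0745]))*5/6).round())
E
```

```text
[14.49782225 -2.33684635 -1.84131126]
[0.51894333 0.00452004 0.01521957] [ 0.02421015 -0.00486445 -0.99969506] 19.656281270750384 24.5667
-0.078 [[238. 415.]]
-0.0601 [[222. 372.]]
-0.0422 [[205. 331.]]
-0.0244 [[189. 290.]]
-0.0065 [[174. 250.]]
0.0115 [[158. 211.]]
```

View pics/c7.png

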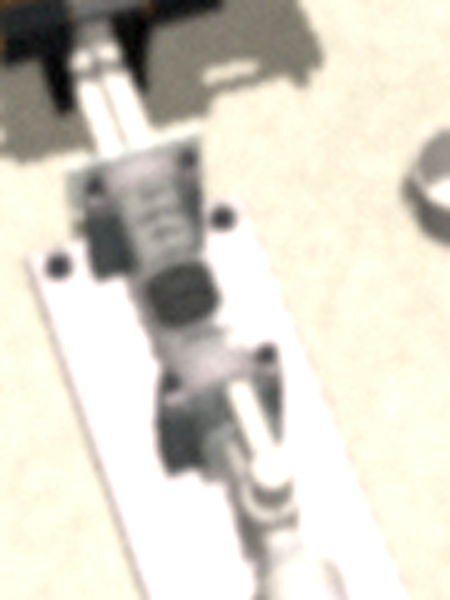

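The image shows the lever in line and the black stopper at (183,293), its front edge at about v 305–320, near the 30 ml mark (predicted v 290 plus about 9 px of local offset). Force (14.7 N → 53 mm) and travel (14 + 40 = 54 mm) both agree. I'll let it settle and hand in.

Request:
servo_tool([
  {"offset":[0,0,0],"dr":[0,0,0]},
  {"offset":[0,0,0],"dr":[0,0,0]},
  {"offset":[0,0,0],"dr":[0,0,0]},
  {"offset":[0,0,0],"dr":[0,0,0]},
  {"offset":[0,0,0],"dr":[0,0,0]},
])

```text
time_s: 24.98
position: [0.5189, 0.0045, 0.0152]
tcp_rot: [[0.986, -0.167, 0.024], [-0.167, -0.986, -0.005], [0.025, 0.001, -1.0]]
force: [14.5, -1.4, -1.4]
opening: 0.222
grasp_force: 30.0
```

```bash
python3 -c "
from rig import bot,ticket
s=bot.read_state();print(s['position'],s['force'],s['grasp_force'])
print(ticket.hand_in())"
```

```text
[0.51894484 0.00451814 0.01520642] [14.53973341 -1.39134228 -1.39788782] 30.002021491527557
the job is handed in; nothing more can be done
None
```

The job is handed in, with no verdict returned: the stopcock lever is in line, and the gripper holds the plunger still with 30 N at about 53–54 mm drawn (30 ml is 53.6 mm), judged from pull force and travel.

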